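Gauge a timber block on the inclined bench caliper

ROBOT

A 7-joint arm with a two-finger parallel gripper is mounted at the origin on a cart in front of the work surface, level with it; the furniture and walls round the work are solid. World frame = base frame: x ahead of the robot, y to its left, z up, the work surface at z = 0. Lengths are in m, angles in rad, forces in N, time in s.
With the tool pointing down it reaches from about 0.4 to 0.9 m from the base axis. Payload 5.6 kg.
Tool frame: the origin (TCP) lies between the finger pads; the fingertips stand 17 mm ahead of it and the grasp point (between the pads) lies 2 mm behind it; z points along the fingers, y is the line along which they close (so a half turn about z gives the same grasp; the last joint's range is limited). The gripper opens to 92 mm and grips with 3 to 60 N. Pads are 20 mm wide; open, the fingers measure 128 mm over their backs; the gripper's body (75 mm by 189 mm) begins 69 mm behind the grasp point.
Start: joints at [1.273, 0.468, -0.012, 1.603, 0.006, 1.071, -0.056], TCP at [0.164, -0.629, 0.232] pointing down, gripper open.
Joint ranges: [-2.53, 2.53], [-0.31, 2.02], [-1.57, 1.55], [0.28, 2.44], [-1.29, 4.43], [0.15, 1.84], [-2.92, 2.92]. Speed limits (rad/s): [2.57, 2.57, 3.14, 3.14, 3.14, 3.14, 3.14].

INTERFACE

Orientations are given as a rotation vector (axis times angle).
In Python, from cell import arm gives the robot as it stands.
- The arm moves only by the shell command python3 -m crank 'ROWS' [OPENING] [FORCE]. ROWS is JSON, a list of rows, each a list of 6 numbers: the shift along the world's x, y, z normalised to -1 to 1, where 1 is 0.03 m, then the turn, a rotation vector about the world's x, y, z normalised to -1 to 1, where 1 is pi rad. In form: [[x, y, z, rx, ry, rz], ...]. A call has 1 to 8 rows; each row shifts and turns the commanded pose from where the row before left it; what a row does not reach is not made up. A row lasts 1/8 s, in which the tool goes at most 62.5 mm and 10.7 degrees, less where a joint would pass 70% of its speed; a pose out of reach is approached as far as the arm can. A call with a number of a shift or a turn outside -1 to 1 is refused whole. A call with a gripper value outside its range is refused whole. OPENING is the finger opening in mm, from 0 to 91.9, set as the call begins (- or left out, the last holds). The fingers move at their own pace and stop on an object; FORCE is the grip in N (left out, the last holds). Time passes only in rows, so rows that do not move let the fingers close. It gives the time, the measured TCP pose, the force, the opening and the grip force at its end, in the units of the state.
- arm.get_state(): the state, without advancing time (a new reading comes with each control period).
- arm.grab_frame(name): name is "scene" or "side" or "wrist"; returns (picture, depth): 480x640x3 uint8, red, green, blue; 480x640 float32, m along the optical axis (not along the pixel's ray), 0 where there is no reading.
- arm.camera_params(name): a dict with "fx", "fy", "cx", "cy" (pixels), "R" (3x3) and "t" (3): a world point X has camera coordinates R X + t. Camera axes: x right, y down, z forward; pixel columns grow to the right and rows downward; lengths in m; the calibration is good to about 2 mm. A picture is of the moment at which its call begins: read the wrist's pose just before it. camera_params takes no time and is no camera call; for the wrist camera it gives the pose at the moment of the call.
- arm.finish_job(): hands the job in; it is judged then, once.
The state is a dict: "clock": time; "joint_positions": joint angles; "joint_velocities": joint speeds; "joint_torque": joint torques, N m; "tcp_pos": TCP position; "orientation": TCP orientation; "force": force on the tool from outside, world axes, zero at the start; "torque": the same for the moment, N m; "finger_gap": finger opening in m; "grasp_force": force on a finger pad.
Only numpy, scipy, OpenCV 4.12 (cv2) and the standard library are available. Lean on these libraries where they do the work, as an engineer would, in place of code of your own. Each camera call takes 0.05 s, during which the arm holds its last target. There are 200 camera calls.

TASK

Lay the loose wooden block lengthwise up the sloping caliper stand, flat on the slope between the open jaws with its lower end at the blue ledge, and let go of it. Then slide the caliper's jaw, by its orange grip, up to the block until the block is held snugly between both jaws; do it gently so that the jaw is never forced askew. Leave the block and the slider there, and leave the tape measure, marker and spanner where they lie.

Things in the scene. Friction and masses are not known exactly. Their poses are not given: they have to be found in the camera images.
- block: Pale softwood block 140 x 45 x 45 mm, about 0.17 kg, lying loose on the worktop to the left of the blue bench vice, which stands 138 mm high between it and the caliper stand (another offcut, at the back wall, is scenery). Origin: centre of its underside; x along its length, z up.
- block_center (a point): Centre of the wooden block, 22.5 mm above its underside; axes as the block's.
- desk: Dark grey sloping plate of the fixed caliper stand, 250 mm wide, rising away from the robot at 25 degrees. Origin: on the sloping surface, mid-width, at the foot of the blue ledge (12 mm thick, 15 mm high, full width), 20 mm above the worktop. x up the slope, y left along the steel beam, z out of the surface. A block lying home spans x = 0 to 140 mm. The beam is at x = 163 to 189 mm, up to z = 18 mm.
- slider (a joint): Opening between the two jaws in m (0 = together, at most 0.10); starts at 0.078 to 0.095. Falls as the slider is moved to the left (+y of the desk). About 1.5 N of friction; stays where it is left. On the block it reads 0.045 and the block's centre is then at desk y = 0.
- slider_grip (a point): Point in the slider's orange upright grip (22 mm along the desk's x, 14 mm along its y, from z = 32 to 66 mm off the slope): on its centre line at desk x = 176 mm, z = 50 mm, y = minus the opening. Axes as the desk's. Clear on both sides: pinch it across its 14 mm or push it from the right.
- jaw (a joint): Skew of the sliding jaw on its slider in rad, 0 = square. A spring of 3 N m/rad at the beam (desk x = 176 mm) holds it square; pressing on the block skews it: some 3 mm of slider travel past first contact takes about 8 N and gives about 0.09 rad. It may bear 0.12 rad (7 degrees) and springs back when let go.
- tape: Yellow tape measure 36 x 83 x 66 mm, loose bystander; origin centre of underside.
- marker: Marker pen 130 x 16 x 16 mm, loose bystander; origin centre of underside.
- spanner: Steel open-ended spanner 212 x 27 x 6 mm at the front edge of the worktop, loose bystander; origin centre of underside.
- fixed_jaw (a point): Lower end of the fixed (left) jaw's gauging face, at desk x = 85 mm, y = +22.5 mm, z = 15.5 mm; axes as the desk's. The face looks to desk -y. Both jaws reach from the beam down to x = 85 mm and stand up to z = 28 mm, so the lower 85 mm of a block between them is free for fingers.
- jaw_tip (a point): Lower end of the sliding (right) jaw's gauging face: at desk x = 85 mm, z = 15.5 mm, y = 22.5 mm minus the opening. Steel jaw 70 mm long, 18 mm thick, 25 mm high; its face looks to desk +y, towards the fixed jaw.

How it is judged:
On the way, in this order (a step that is already met when the one before it is completed fails the run):
1. the block lies released and flat on the slope, lengthwise between the open jaws with its lower end at the ledge (x of block_center in the frame of desk between 0.064 and 0.082 m and z of block_center in the frame of desk between 0.018 and 0.027 m and angle between the x axis of block and the x axis of desk, either way round below 0.25 rad and contact force between the fingers and block below 0.1 N and value of joint slider above 0.05 m), for 0.2 s.
2. the sliding jaw bears on the block (value of joint slider below 0.047 m and contact force between jaw and block above 0.3 N), for 0.1 s.
At the end, for the whole second after the job is handed in: The block lies at rest flat on the slope (centre 18 to 27 mm off it), its lower end within 12 mm of the ledge, square between the jaws (within 0.06 rad, centre within 5 mm of y = 0 on the desk); the jaw opening reads 42.5 to 47 mm and the sliding jaw is square within 0.045 rad (value of joint slider between 0.0425 and 0.047 m and value of joint jaw between -0.045 and 0.045 rad and x of block_center in the frame of desk between 0.064 and 0.082 m and y of block_center in the frame of desk between -0.005 and 0.005 m and z of block_center in the frame of desk between 0.018 and 0.027 m and angle between the x axis of block and the x axis of desk, either way round below 0.06 rad and linear speed of block below 0.01 m/s); the robot touches nothing.
It fails at once if the sliding jaw is forced askew by more than 0.12 rad (value of joint jaw above 0.12 rad or value of joint jaw below -0.12 rad).
It fails at once if the tape measure, marker or spanner is moved by more than 30 mm (distance of any of tape, marker, spanner from where it was at the start of the episode above 0.03 m).
It also fails if it takes over 61 s, if anything falls off the work surface, if the arm or the gripper's body presses on something with over 40 N, if the wrist force passes 120 N, or if a joint passes its speed limit or range.

## Working session

There is one attempt and no reset: what is moved stays moved. The work goes in short steps, Python scripts to look and compute and a shell command to move; the robot and the scene stay as the last step left them, time stands still between calls to the robot, and variables do not carry over. Pictures are saved under pics/ and viewed, at most 10 in all, crops included, and the job is handed in when it is done.

```bash
ls; mkdir -p pics; cat > h.py <<'E'
import numpy as np,cv2
from cell import arm
def snap(n,f):
    p=arm.camera_params(n); im,d=arm.grab_frame(n)
    cv2.imwrite(f'pics/{f}.png',im[:,:,::-1]); np.savez(f'pics/{f}.npz',d=d,im=im,**{k:np.array(v) for k,v in p.items()})
def world(f,pts):
    q=np.load(f'pics/{f}.npz'); o=[]
    for u,v in pts:
        w=q['d'][max(0,v-1):v+2,max(0,u-1):u+2]; w=w[w>0]; z=np.median(w) if w.size else np.nan
        c=np.array([(u-q['cx'])/q['fx']*z,(v-q['cy'])/q['fy']*z,z]); o.append(q['R'].T@(c-q['t']))
    return np.array(o)
E
python3 - <<'E'
from h import *
snap('scene','s1'); snap('side','d1')
s=arm.get_state(); print(s['clock'],s['tcp_pos'],s['orientation'],s['force'],s['finger_gap'])
E
```

```text
pics
0.1 [ 0.16362779 -0.62855604  0.23076859] [-3.11463570e+00 -3.98825477e-01  5.36713849e-04] [0.49871083 0.78999419 0.229774  ] 0.09214023029732286
```

View pics/s1.png

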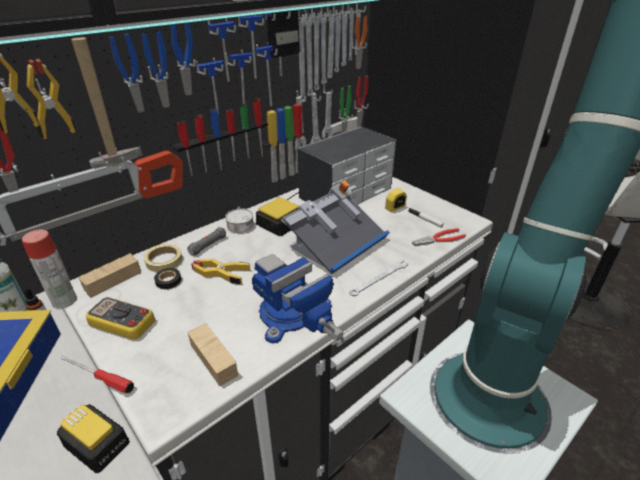

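View pics/d1.png

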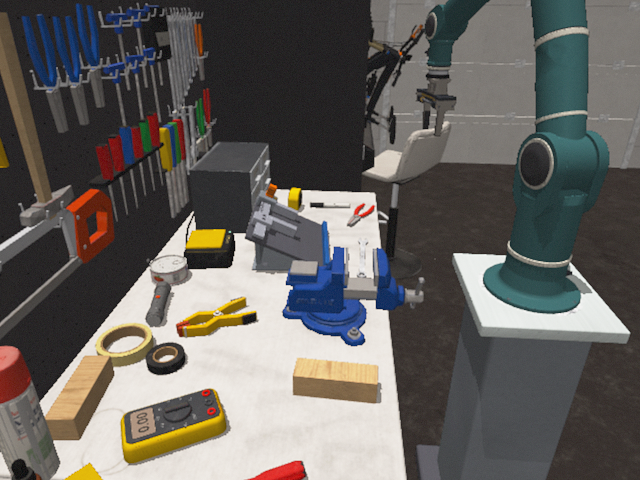

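The scene view shows the block at about (213,352), the vice at (290,290), and the stand at (340,230) with its blue ledge running from (330,268) to (388,235). The orange grip is at (345,187). I'll enlarge the block and the stand.

```bash
python3 - <<'E'
from h import *
q=np.load('pics/s1.npz'); im=q['im'][:,:,::-1]
a=cv2.resize(im[170:280,280:400],None,fx=5,fy=5,interpolation=cv2.INTER_CUBIC)[:, :600]
b=cv2.resize(im[315:390,180:245],None,fx=3,fy=3,interpolation=cv2.INTER_CUBIC)
c=np.zeros((550,800,3),np.uint8); c[:550,:600]=a; c[:225,600:795]=b; cv2.imwrite('pics/c1.png',c)
pts=[(205,340),(220,358),(350,235),(330,235),(345,250),(360,225),(330,268),(388,235),(345,187),(280,280),(265,267),(320,285),(270,310),(396,200),(425,217),(380,278)]
for p,w in zip(pts,world('s1',pts)): print(p,w.round(3))
E
```

```text
(205, 340) [0.468 0.364 0.046]
(220, 358) [0.405 0.365 0.046]
(350, 235) [ 0.551 -0.155  0.041]
(330, 235) [ 0.575 -0.097  0.055]
(345, 250) [ 0.518 -0.103  0.03 ]
(360, 225) [ 0.564 -0.21   0.046]
(330, 268) [ 0.493 -0.023  0.023]
(388, 235) [ 0.512 -0.283  0.003]
(345, 187) [ 0.634 -0.21   0.147]
(280, 280) [0.433 0.184 0.136]
(265, 267) [0.513 0.169 0.116]
(320, 285) [0.36  0.131 0.138]
(270, 310) [0.462 0.198 0.032]
(396, 200) [ 0.593 -0.41   0.044]
(425, 217) [ 0.491 -0.439  0.014]
(380, 278) [ 0.388 -0.109  0.006]
```

View pics/c1.png

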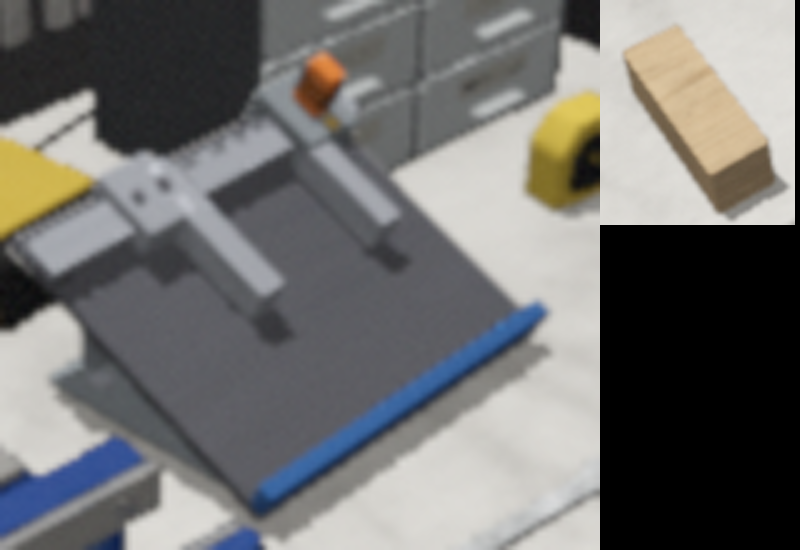

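The crop shows the block's top corners at full-image pixels (188,332), (207,324), (236,364) and (217,374). The ledge ends are at (332,269) and (388,232). Next I'll fit the plane and the ledge.

```bash
cat >> h.py <<'E'
def cloud(f):
    q=np.load(f'pics/{f}.npz'); d=q['d']; v,u=np.mgrid[:480,:640]
    c=np.stack([(u-q['cx'])/q['fx']*d,(v-q['cy'])/q['fy']*d,d],-1)
    P=(c-q['t'])@q['R']; P[d<=0]=np.nan; return P,cv2.cvtColor(q['im'],cv2.COLOR_RGB2HSV)
def ray(f,pts,h):
    q=np.load(f'pics/{f}.npz'); o=-q['R'].T@q['t']
    r=np.array([q['R'].T@[(u-q['cx'])/q['fx'],(v-q['cy'])/q['fy'],1] for u,v in pts]); return o+r*((h-o[2])/r[:,2])[:,None]
E
python3 - <<'E'
from h import *
P,H=cloud('s1')
m=np.zeros((480,640),np.uint8); poly=np.array([(318,210),(378,228),(335,258),(298,228)]); 
poly=np.array([(333,240),(345,222),(356,220),(375,230),(336,256),(310,240)])
cv2.fillPoly(m,[poly],1); X=P[m>0]; X=X[~np.isnan(X[:,0])]
for _ in range(3):
    c=X.mean(0); n=np.linalg.svd(X-c)[2][2]; n*=np.sign(n[2]); r=(X-c)@n; X=X[abs(r)<.006]
print('n',n.round(3),'tilt',np.degrees(np.arccos(n[2])),'yaw',np.degrees(np.arctan2(-n[1],-n[0])),len(X),r.std())
h=H.astype(int); b=(h[...,0]>98)&(h[...,0]<125)&(h[...,1]>150)&(P[...,1]<0.02)&(P[...,2]<.06)&(P[...,2]>.01)
v,u=np.nonzero(b); k=(u>328)&(u<392)&(v>225)&(v<275); L=P[v[k],u[k]]
y=np.linspace(L[:,1].min(),L[:,1].max(),2)
c2,s=np.polyfit(L[:,1],L[:,0],1)[::-1]
print('ledge',len(L),'ends',L[:,1].min(),L[:,1].max(),'yaw from line',np.degrees(np.arctan(-s)))
for yaw in [np.arctan(-s)]:
    t=np.radians(25);x=np.array([np.cos(t)*np.cos(yaw),np.cos(t)*np.sin(yaw),np.sin(t)]);yy=np.array([-np.sin(yaw),np.cos(yaw),0]);z=np.cross(x,yy)
    R=np.stack([x,yy,z],1); print('plane z off',((X)@z).mean())
    q=L@R; print('ledge local x,y,z pct',np.percentile(q,[2,50,98],axis=0).round(4))
    g=(h[...,0]>3)&(h[...,0]<15)&(h[...,1]>170); v,u=np.nonzero(g); k=(u>338)&(u<352)&(v>178)&(v<196); G=P[v[k],u[k]]
    print('grip',np.nanpercentile(G@R,[5,50,95],axis=0).round(4),np.nanmedian(G,0))
print('ledge ends by ray z.031',ray('s1',[(332,267),(388,232)],.031).round(3))
B=ray('s1',[(188.3,332.3),(206.7,324),(236,364),(217.3,374)],.045); print(B.round(3),B.mean(0))
print(np.linalg.norm(np.roll(B,-1,0)-B,axis=1))
m=(abs(P[...,2]-.045)<.006)&(P[...,1]>.3)&(P[...,1]<.44)&(P[...,0]<.53)&(P[...,0]>.33)
T=P[m][:,:2].astype(np.float32); print(cv2.minAreaRect(T),len(T),P[m][:,2].mean())
V=P[(P[...,1]>.05)&(P[...,1]<.28)&(P[...,0]<.6)&(P[...,0]>.25)&(P[...,2]>.06)]; print('vice',V.min(0),V.max(0))
E
```

```text
n [-0.42  -0.037  0.907] tilt 24.969128400779447 yaw 5.041189032997592 994 0.001809949572418203
ledge 236 ends -0.26132311794063007 -0.01650341063950078 yaw from line 4.812214735967779
plane z off -0.18759694428933293
ledge local x,y,z pct [[ 0.4389 -0.2906 -0.1788]
 [ 0.4435 -0.1659 -0.1731]
 [ 0.4482 -0.0588 -0.1694]]
grip [[ 0.6168 -0.2702 -0.1461]
 [ 0.624  -0.2625 -0.1277]
 [ 0.6312 -0.2592 -0.1205]] [ 0.64039924 -0.20951761  0.14750745]
ledge ends by ray z.031 [[ 0.485 -0.023  0.031]
 [ 0.497 -0.262  0.031]]
[[0.513 0.38  0.045]
 [0.509 0.338 0.045]
 [0.371 0.349 0.045]
 [0.374 0.39  0.045]] [0.44163143 0.36417717 0.045     ]
[0.04281686 0.13839522 0.04120353 0.13924154]
((0.4450153708457947, 0.36538276076316833), (0.04593793675303459, 0.14205195009708405), 86.4603500366211) 1162 0.045295437476911886
vice [0.2750502  0.09205945 0.0600119 ] [0.55565223 0.20824172 0.14152377]
```

```bash
python3 -m crank '[[0.9,1,0.4,0,0,-0.0129],[0.9,1,0.4,0,0,-0.0129],[0.9,1,0.4,0,0,-0.0129],[0.9,1,0.4,0,0,-0.0129],[0.9,1,0.4,0,0,-0.0129],[0.9,1,0.4,0,0,-0.0129],[0.9,1,0.4,0,0,-0.0129],[0.9,1,0.4,0,0,-0.0129]]' 91
python3 -m crank '[[0,1,0,0,0,0],[0,1,0,0,0,0],[0,1,0,0,0,0],[0,1,0,0,0,0],[0,1,0,0,0,0],[0,1,0,0,0,0],[0,1,0,0,0,0],[0,0,0,0,0,0]]'
python3 - <<'E'
from h import *
p=arm.camera_params('wrist'); print(-p['R'].T@p['t'],p['R'][2])
snap('wrist','w1')
E
```

```text
clock: 1.1
tcp_pos: [0.3804, -0.3878, 0.3277]
orientation: [-3.139, 0.111, 0.001]
force: [0.2, -0.4, -0.2]
finger_gap: 0.0911
grasp_force: 0.0
clock: 2.1
tcp_pos: [0.3797, -0.1773, 0.3276]
orientation: [3.14, -0.103, -0.0]
force: [-0.6, -0.1, -0.6]
finger_gap: 0.0909
grasp_force: 0.0
[ 0.45632632 -0.1827032   0.4817258 ] [-0.27071326  0.01723255 -0.96250578]
```

View pics/w1.png

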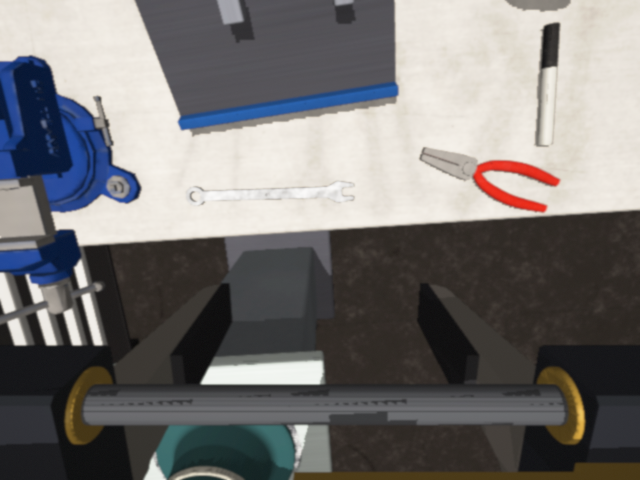

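The wrist view shows the ledge from (181,122) to (397,90). The fixed jaw tip is at (232,20) and the sliding jaw tip at (344,5). I'll measure the desk frame from it.

```bash
python3 - <<'E'
from h import *
P,H=cloud('w1'); h=H.astype(int)
b=(h[...,0]>98)&(h[...,0]<125)&(h[...,1]>130); v,u=np.nonzero(b); k=(u>170)&(u<405)&(v>75)&(v<140); L=P[v[k],u[k]]; L=L[~np.isnan(L[:,0])&(L[:,2]>.02)]
print('rect',cv2.minAreaRect(L[:,:2].astype(np.float32)),len(L),np.median(L[:,2]))
m=np.zeros((480,640),np.uint8); cv2.fillPoly(m,[np.array([(180,60),(380,60),(380,85),(195,110)])],1)
X=P[m>0]; X=X[~np.isnan(X[:,0])]; c=X.mean(0); n=np.linalg.svd(X-c)[2][2]; n*=np.sign(n[2])
print('n',n.round(4),'tilt',np.degrees(np.arccos(n[2])),'yaw',np.degrees(np.arctan2(-n[1],-n[0])))
yaw=np.radians(5);t=np.radians(25);x=np.array([np.cos(t)*np.cos(yaw),np.cos(t)*np.sin(yaw),np.sin(t)]);yy=np.array([-np.sin(yaw),np.cos(yaw),0]);z=np.cross(x,yy);R=np.stack([x,yy,z],1)
print('plane off',(X@z).mean()); print('ledge',np.percentile(L@R,[1,50,99],axis=0).round(4))
# desk edges: row 60..70 dark extents
for r in (40,60,80): 
    d=(h[r,:,2]<120); uu=np.nonzero(d[120:420])[0]+120; print(r,uu.min(),uu.max(), (world('w1',[(uu.min()+2,r),(uu.max()-2,r)])@R).round(4))
j=(P@R); mj=(abs(j[...,2]-(X@z).mean()-.028)<.004); v,u=np.nonzero(mj); k=(v<40)&(u>200)&(u<370); J=j[v[k],u[k]]
for lo,hi in((200,260),(320,370)):
    q=J[(u[k]>lo)&(u[k]<hi)]; print('jaw',np.percentile(q,[2,98],axis=0).round(4) if len(q) else None)
E
```

```text
rect ((0.4947156310081482, -0.14300723373889923), (0.01546464767307043, 0.2452896237373352), 4.719283580780029) 2971 0.031898683139720184
n [-0.4198 -0.0345  0.907 ] tilt 24.90867939101859 yaw 4.699161697092661
plane off -0.1873391432176154
ledge [[ 0.4412 -0.306  -0.186 ]
 [ 0.4489 -0.1881 -0.173 ]
 [ 0.4523 -0.0663 -0.1706]]
40 152 393 [[ 0.5305 -0.0661 -0.187 ]
 [ 0.4937 -0.3064 -0.1864]]
60 160 394 [[ 0.5114 -0.0663 -0.1871]
 [ 0.4736 -0.3072 -0.1875]]
80 167 394 [[ 0.4912 -0.0654 -0.1872]
 [ 0.4527 -0.3067 -0.1872]]
jaw [[ 0.5374 -0.1637 -0.1618]
 [ 0.5563 -0.1445 -0.1577]]
jaw [[ 0.5366 -0.2669 -0.1616]
 [ 0.5415 -0.2496 -0.1577]]
```

```bash
python3 -m crank '[[0.17,1,0,0,0,0],[0.17,1,0,0,0,0],[0.17,1,0,0,0,0],[0.17,1,0,0,0,0],[0.17,1,0,0,0,0],[0.17,1,0,0,0,0],[0.17,1,0,0,0,0],[0.17,1,0,0,0,0]]'
python3 -m crank '[[0,1,0,0,0,0],[0,1,0,0,0,0],[0,1,0,0,0,0],[0,1,0,0,0,0],[0,1,0,0,0,0],[0,1,0,0,0,0],[0,1,-0.5,0,0,0],[0,1,-1,0,0,0]]'
python3 -m crank '[[0,1,-1,0,0,0],[0,1,-1,0,0,0],[0,0.1,-1,0,0,0],[0,0,0,0,0,0]]'
python3 - <<'E'
from h import *
snap('wrist','w2'); s=arm.get_state(); print(s['tcp_pos'],s['orientation'])
P,H=cloud('w2')
m=(abs(P[...,2]-.045)<.006)&(P[...,1]>.3)&(P[...,1]<.44)&(P[...,0]<.54)&(P[...,0]>.33)
v,u=np.nonzero(m); print(cv2.minAreaRect(P[m][:,:2].astype(np.float32)),m.sum(),u.min(),u.max(),v.min(),v.max())
E
```

```text
clock: 3.15
tcp_pos: [0.4213, 0.0605, 0.3275]
orientation: [3.14, -0.113, -0.0]
force: [0.0, -0.5, -0.1]
finger_gap: 0.0908
grasp_force: 0.0
clock: 4.15
tcp_pos: [0.4227, 0.3012, 0.2826]
orientation: [-3.139, 0.114, -0.004]
force: [0.7, 0.4, -0.3]
finger_gap: 0.0911
grasp_force: 0.0
clock: 4.65
tcp_pos: [0.4204, 0.3623, 0.1899]
orientation: [3.136, -0.11, -0.007]
force: [-0.3, 0.1, -0.3]
finger_gap: 0.0911
grasp_force: 0.0
[0.42116594 0.36292785 0.19167152] [ 3.13803357e+00 -1.10929677e-01 -3.00729219e-03]
((0.44745010137557983, 0.36422568559646606), (0.045077208429574966, 0.1399073600769043), 86.57805633544922) 9966 287 347 110 285
```

```bash
python3 -m crank '[[0.07,0.05,-1,0,0,0.0015],[0.07,0.04,-1,0,0,0.0015],[0,0,-1,0,0,0],[0,0,-1,0,0,0],[0,0,-0.8,0,0,0],[0,0,-0.5,0,0,0],[0,0,-0.26,0,0,0],[0,0,0,0,0,0]]'
python3 -m crank '[[0,0,0,0,0,0],[0,0,0,0,0,0],[0,0,0,0,0,0],[0,0,0,0,0,0],[0,0,0,0,0,0]]' 30 30
```

```text
clock: 5.7
tcp_pos: [0.4252, 0.3668, 0.0262]
orientation: [-3.14, 0.095, -0.001]
force: [0.6, 0.6, 0.0]
finger_gap: 0.0912
grasp_force: 0.0
clock: 6.32
tcp_pos: [0.4248, 0.3666, 0.0258]
orientation: [3.14, -0.094, -0.0]
force: [-0.4, 0.1, 0.8]
finger_gap: 0.0449
grasp_force: 30.0
```

```bash
cat >> h.py <<'E'
_y=np.radians(4.9);_t=np.radians(25)
_x=np.array([np.cos(_t)*np.cos(_y),np.cos(_t)*np.sin(_y),np.sin(_t)]);_yy=np.array([-np.sin(_y),np.cos(_y),0])
DR=np.stack([_x,_yy,np.cross(_x,_yy)],1)
_r=np.radians(5);_x5=np.array([np.cos(_t)*np.cos(_r),np.cos(_t)*np.sin(_r),np.sin(_t)]);_y5=np.array([-np.sin(_r),np.cos(_r),0])
DO=np.stack([_x5,_y5,np.cross(_x5,_y5)],1)@[.452,-.1862,-.1873]
E
python3 - <<'E'
from h import *
print('DO',DO,'z',DR[:,2]); s=arm.get_state()['tcp_pos']
for z in (.1265,.0265):
    t=DO+DR@[.074-.0227,-.007,z]; print(z,t,(t-s)/.03)
E
python3 -m crank '[[0,0,0.3,0,0,0],[0,0,0.7,0,0,0],[0,0,1,0,0,0],[0,0,1,0,0,0.01],[0,0,1,0,0,0.01],[0,0,1,0,0,0.01],[0,0,1,0,0,0.01],[0,0,1,0,0,0.006]]'
```

```text
DO [ 0.50317586 -0.14288907  0.02127201] z [-0.42107372 -0.03609875  0.90630779]
0.1265 [ 0.49683162 -0.15045864  0.15760026] [  2.40111818 -17.23555035   4.39183716]
0.0265 [ 0.53893899 -0.14684876  0.06696948] [  3.80469723 -17.11522117   1.3708112 ]
clock: 7.32
tcp_pos: [0.4245, 0.3666, 0.2382]
orientation: [-3.138, -0.134, -0.002]
force: [0.9, -0.1, -1.6]
finger_gap: 0.0449
grasp_force: 30.0
```

```bash
python3 -m crank '[[0.15,-1,0,0,0,0],[0.15,-1,0,0,0,0],[0.15,-1,0,0,0,0],[0.15,-1,0,0,0,0],[0.15,-1,0,0,0,0],[0.15,-1,0,0,0,0],[0.15,-1,0,0,0,0],[0.15,-1,0,0,0,0]]'
python3 -m crank '[[0.15,-1,0,0.0015,-0.0173,0],[0.15,-1,0,0.0015,-0.0173,0],[0.15,-1,0,0.0015,-0.0173,0],[0.15,-1,0,0.0015,-0.0173,0],[0.15,-1,0,0.0015,-0.0173,0],[0.15,-1,0,0.0015,-0.0173,0],[0.15,-1,0,0.0015,-0.0173,0],[0.15,-1,0,0.0015,-0.0173,0]]'
python3 -m crank '[[0,-0.7,-0.8,0,0,0],[0,-0.5,-0.8,0,0,0],[0,0,-0.6,0,0,0],[0,0,0,0,0,0],[0,0,0,0,0,0]]'
cat >> h.py <<'E'
from scipy.spatial.transform import Rotation as Ro
def rep(tgt=None):
    s=arm.get_state(); T=Ro.from_rotvec(s['orientation']).as_matrix(); want=DR@np.diag([1,-1,-1])
    print('tcp desk',((s['tcp_pos']-DO)@DR).round(4),'rot err (norm. world)',(Ro.from_matrix(want@T.T).as_rotvec()/np.pi).round(4),'f desk',(np.array(s['force'])@DR).round(2),'grip',s['grasp_force'],s['clock'])
    if tgt is not None: print('to go rows',((DO+DR@tgt-s['tcp_pos'])/.03).round(3))
E
python3 - <<'E'
from h import *
snap('wrist','w3'); rep([.0513,-.007,.0265])
E
```

```text
clock: 8.32
tcp_pos: [0.4606, 0.1259, 0.2371]
orientation: [3.138, 0.134, 0.002]
force: [-0.7, 1.1, -2.7]
finger_gap: 0.0448
grasp_force: 30.0
clock: 9.32
tcp_pos: [0.4967, -0.1138, 0.237]
orientation: [-3.046, -0.131, -0.679]
force: [0.1, 0.6, -3.0]
finger_gap: 0.0448
grasp_force: 30.0
clock: 9.95
tcp_pos: [0.4974, -0.1491, 0.1711]
orientation: [-3.046, -0.13, -0.678]
force: [-0.3, 0.8, -1.6]
finger_gap: 0.0447
grasp_force: 30.0
tcp desk [ 0.0577 -0.0058  0.1385] rot err (norm. world) [0.0001 0.0006 0.0001] f desk [-0.25  1.5  -1.52] grip 29.998506903648376 10.0
to go rows [ 1.382  0.078 -3.474]
```

View pics/w3.png

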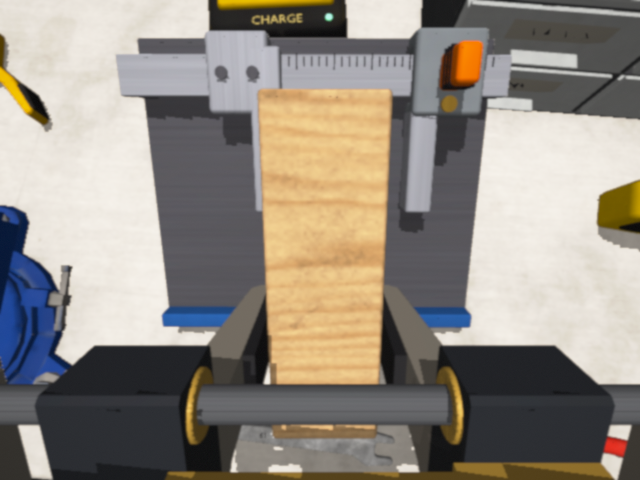

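The block is square to the stand and centred between the jaws, with its far end at row 90 and its axis near column 325. The ledge is at row 317. I'll lower it most of the way and check.

```bash
python3 -m crank '[[0.24,0,-0.6,0,0,0],[0.24,0,-0.6,0,0,0],[0.24,0,-0.6,0,0,0],[0.24,0.02,-0.6,0,0,0],[0.24,0.02,-0.6,0,0,0],[0,0,0,0,0,0]]'
python3 - <<'E'
from h import *
snap('wrist','w4'); rep([.0513,-.007,.0265])
P,H=cloud('w4'); h=H.astype(int); Q=(P-DO)@DR
m=(h[...,0]>8)&(h[...,0]<25)&(h[...,1]>60)&(abs(Q[...,1])<.045)&(Q[...,0]<.18)&(Q[...,0]>.06)&(Q[...,2]>.03)&(Q[...,2]<.08); q=Q[m]
print(len(q),np.percentile(q,[1,50,99],axis=0).round(4))
for a in(.07,.10,.13):
    r=q[abs(q[:,0]-a)<.005]; print(a,r[:,1].min(),r[:,1].max(),np.median(r[:,2]))
d=Q[(abs(Q[...,2])<.01)&(Q[...,0]>.02)&(Q[...,0]<.15)&(abs(Q[...,1])<.12)]; print('desk z',np.median(d[:,2]))
E
```

```text
clock: 10.75
tcp_pos: [0.529, -0.1494, 0.0898]
orientation: [-3.048, -0.131, -0.661]
force: [-0.7, 0.9, -1.1]
finger_gap: 0.0447
grasp_force: 30.0
tcp desk [ 0.0518 -0.0089  0.0518] rot err (norm. world) [-0.0002 -0.0028 -0.    ] f desk [-1.33  0.11 -1.11] grip 29.998533725738525 10.8
to go rows [ 0.334  0.093 -0.771]
29319 [[ 0.061  -0.0312  0.0693]
 [ 0.1076 -0.0094  0.0711]
 [ 0.1441  0.0127  0.0726]]
0.07 -0.03188004016935996 0.013211374793820717 0.07140325273297252
0.1 -0.03195730687416467 0.013278697990846073 0.07112359985091622
0.13 -0.03202663141365569 0.013271983081053717 0.070833127405849
desk z -2.3152404269485775e-05
```

```bash
python3 -m crank '[[0.12,0.05,-0.3,0,0,0],[0.1,0.05,-0.28,0,0,0],[0.06,0.03,-0.2,0,0,0],[0,0,0,0,0,0],[0,0,0,0,0,0]]'
python3 -c "
from h import *
rep([.05,-.007,.0258])"
```

```text
clock: 11.42
tcp_pos: [0.5372, -0.1459, 0.0668]
orientation: [-3.049, -0.13, -0.662]
force: [0.2, 0.4, -1.8]
finger_gap: 0.0445
grasp_force: 30.0
tcp desk [ 0.0497 -0.0059  0.0271] rot err (norm. world) [ 0.     -0.0028  0.0001] f desk [-0.52  0.4  -1.75] grip 29.998606145381927 11.425
to go rows [ 0.029 -0.033 -0.035]
```

```bash
python3 -m crank '[[0.015,0,-0.035,0,0,0],[0,0,0,0,0,0]]'
python3 -m crank '[[0,0,0,0,0,0],[0,0,0,0,0,0],[0,0,0,0,0,0],[0,0,0,0,0,0],[0,0,0,0,0,0]]' 70
python3 - <<'E'
from h import *
snap('wrist','w5'); rep([.0497,-.006,.1258])
P,H=cloud('w5'); h=H.astype(int); Q=(P-DO)@DR
m=(h[...,0]>8)&(h[...,0]<25)&(h[...,1]>60)&(abs(Q[...,1])<.045)&(Q[...,0]<.18)&(Q[...,0]>.06)&(Q[...,2]>.03)&(Q[...,2]<.08); q=Q[m]
print(len(q),np.percentile(q,[1,50,99.5],axis=0).round(4))
for a in(.07,.10,.13):
    r=q[abs(q[:,0]-a)<.005]; print(a,r[:,1].min(),r[:,1].max(),np.median(r[:,2]))
E
```

```text
clock: 11.68
tcp_pos: [0.5377, -0.1458, 0.0654]
orientation: [-3.049, -0.13, -0.662]
force: [-0.6, -1.0, 0.6]
finger_gap: 0.0443
grasp_force: 30.0
clock: 12.3
tcp_pos: [0.5374, -0.1456, 0.065]
orientation: [-3.048, -0.13, -0.661]
force: [-0.5, -0.3, 0.5]
finger_gap: 0.07
grasp_force: 0.0
tcp desk [ 0.0492 -0.0056  0.0253] rot err (norm. world) [-0.0002 -0.003  -0.0001] f desk [ 0.61 -0.04 -0.44] grip 0.0 12.35
to go rows [-1.394 -0.132  3.042]
28498 [[ 0.0611 -0.0283  0.0434]
 [ 0.1063 -0.0064  0.045 ]
 [ 0.1419  0.0157  0.0466]]
0.07 -0.029107793156688832 0.016076912193124807 0.044982152202499195
0.1 -0.029055030633442107 0.016047573221201306 0.04499830577614296
0.13 -0.029246723892065236 0.016097132714773314 0.045021184064587196
```

```bash
python3 -m crank '[[-0.35,-0.03,0.76,0,0.001,0],[-0.35,-0.03,0.76,0,0.001,0],[-0.35,-0.03,0.76,0,0.001,0],[-0.35,-0.03,0.76,0,0,0],[0,0,0,0,0,0]]'
python3 - <<'E'
from h import *
snap('wrist','w6'); rep([.176,-.086,.12])
P,H=cloud('w6'); h=H.astype(int); Q=(P-DO)@DR
m=(h[...,0]>=2)&(h[...,0]<14)&(h[...,1]>190)&(Q[...,0]>.14)&(Q[...,0]<.21)&(Q[...,1]<-.03)&(Q[...,1]>-.13)&(Q[...,2]>.02)&(Q[...,2]<.08); q=Q[m]
print('grip',len(q),np.percentile(q,[1,50,99],axis=0).round(4)); t=q[q[:,2]>.062]; print('top',t.min(0),t.max(0))
for f in('s1','d1','w1','w6'):
    Q=(cloud(f)[0]-DO)@DR; b=(Q[...,0]>.11)&(Q[...,0]<.3)&(abs(Q[...,1]+.08)<.16)&(Q[...,2]>.07)&(Q[...,2]<.25)
    k=Q[b]; print(f,len(k),np.percentile(k,[1,50,99],axis=0).round(3) if len(k) else '')
E
```

```text
clock: 12.98
tcp_pos: [0.4955, -0.1503, 0.1572]
orientation: [-3.052, -0.127, -0.649]
force: [-0.4, -0.9, -0.4]
finger_gap: 0.0697
grasp_force: 0.0
tcp desk [ 0.0495 -0.0065  0.126 ] rot err (norm. world) [-0.     -0.0058  0.0005] f desk [ 0.42  0.4  -0.91] grip 0.0 13.025
to go rows [ 4.119 -2.305  1.6  ]
grip 661 [[ 0.1643 -0.0913  0.0355]
 [ 0.1719 -0.0791  0.0611]
 [ 0.1855 -0.0781  0.0665]]
top [ 0.1643033  -0.09195014  0.0620621 ] [ 0.18556427 -0.07825696  0.06679861]
s1 88 [[ 0.234 -0.239  0.07 ]
 [ 0.245 -0.188  0.072]
 [ 0.252 -0.101  0.078]]
d1 64 [[ 0.236 -0.235  0.07 ]
 [ 0.246 -0.19   0.072]
 [ 0.255 -0.099  0.076]]
w1 0 
w6 0
```

View pics/w6.png

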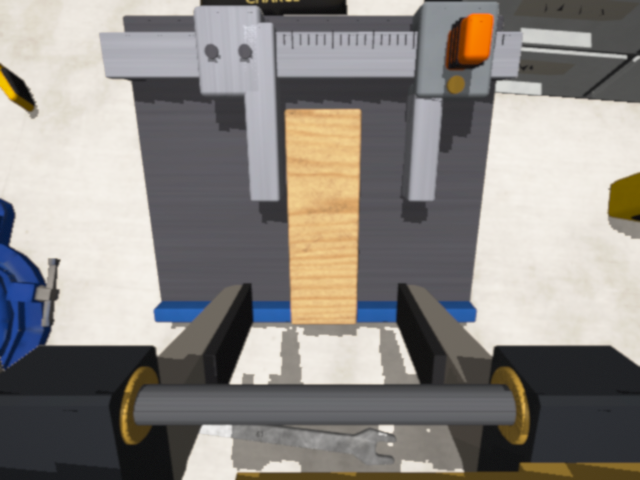

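The block lies square between the open jaws with its lower end by the ledge. It covers columns 285–361, from row 110 to row 323. The grip is at (475,40), and its centre comes out at desk y -0.085. I'll go over it and pinch.

```bash
python3 -m crank '[[0.68,-0.38,0.27,0,-0.0015,0],[0.68,-0.38,0.27,0,-0.0015,0],[0.68,-0.38,0.27,0,-0.0015,0],[0.68,-0.38,0.27,0,-0.001,0],[0.68,-0.38,0.27,0,0,0],[0.68,-0.38,0.27,0,0,0],[0,0,0,0,0,0]]' 46 4
python3 -c "
from h import *
rep([.1755,-.085,.056])"
```

```text
clock: 13.9
tcp_pos: [0.6191, -0.2176, 0.204]
orientation: [-3.045, -0.13, -0.673]
force: [-0.3, -0.0, -0.3]
finger_gap: 0.0458
grasp_force: 0.0
tcp desk [ 0.1761 -0.0844  0.1195] rot err (norm. world) [-0.0005 -0.0005 -0.    ] f desk [-0.45  0.03 -0.16] grip 0.0 13.9
to go rows [ 0.875  0.054 -1.928]
```

```bash
python3 -m crank '[[0.22,0.01,-0.48,0,0,0],[0.22,0.01,-0.48,0,0,0],[0.22,0.01,-0.48,0,0,0],[0.22,0.01,-0.48,0,0,0],[0,0,0,0,0,0]]'
python3 -m crank '[[0,0,0,0,0,0],[0,0,0,0,0,0],[0,0,0,0,0,0],[0,0,0,0,0,0]]' 5 6
python3 -c "
from h import *
rep([.1755,-.052,.056])"
```

```text
clock: 14.52
tcp_pos: [0.644, -0.2158, 0.1456]
orientation: [-3.046, -0.131, -0.67]
force: [0.1, 0.6, 0.4]
finger_gap: 0.0464
grasp_force: 0.0
clock: 15.02
tcp_pos: [0.6443, -0.2167, 0.1477]
orientation: [-3.046, -0.13, -0.673]
force: [-1.3, -0.6, 2.2]
finger_gap: 0.014
grasp_force: 6.0
tcp desk [ 0.1751 -0.0856  0.0578] rot err (norm. world) [-0.0001 -0.0004  0.0001] f desk [-0.3  -0.53  2.57] grip 6.0002075135707855 15.025
to go rows [-0.059  1.118 -0.049]
```

```bash
python3 -m crank '[[-0.015,0.17,0,0,0,0],[-0.015,0.17,0,0,0,0],[-0.015,0.17,0,0,0,0],[-0.015,0.17,0,0,0,0],[-0.015,0.17,0,0,0,0],[-0.015,0.17,0,0,0,0],[0,0,0,0,0,0]]'
python3 -c "
from h import *
rep([.1755,-.047,.056])"
```

```text
clock: 15.9
tcp_pos: [0.6416, -0.1844, 0.1476]
orientation: [-3.045, -0.133, -0.673]
force: [-3.4, 1.1, 6.0]
finger_gap: 0.0137
grasp_force: 6.0
tcp desk [ 0.1752 -0.0532  0.0577] rot err (norm. world) [-0.0003 -0.0004 -0.0006] f desk [-0.46  1.41  6.79] grip 6.006549820303917 15.9
to go rows [ 0.016  0.209 -0.047]
```

```bash
python3 -m crank '[[-0.022,0,0.048,0,0,0],[0,0,0,0,0,0]]'
python3 -c "
from h import *
rep()"
python3 -m crank '[[-0.004,0.05,0,0,0,0],[-0.004,0.05,0,0,0,0],[0,0,0,0,0,0]]'
python3 -c "
from h import *
rep()"
python3 -m crank '[[-0.004,0.05,0,0,0,0],[0,0,0,0,0,0]]'
python3 -c "
from h import *
rep()"
```

```text
clock: 16.15
tcp_pos: [0.6409, -0.1845, 0.1481]
orientation: [-3.044, -0.132, -0.673]
force: [3.9, 1.3, -3.7]
finger_gap: 0.0137
grasp_force: 6.0
tcp desk [ 0.1748 -0.0532  0.0585] rot err (norm. world) [-0.0008 -0.0005 -0.0005] f desk [ 2.11  1.   -5.03] grip 5.995431169867516 16.15
clock: 16.52
tcp_pos: [0.6408, -0.1831, 0.1482]
orientation: [-3.046, -0.13, -0.673]
force: [6.7, -0.4, -6.5]
finger_gap: 0.0139
grasp_force: 6.0
tcp desk [ 0.1748 -0.0518  0.0585] rot err (norm. world) [-0.0003 -0.0005 -0.    ] f desk [ 3.33 -0.98 -8.68] grip 5.9941063821315765 16.525
clock: 16.77
tcp_pos: [0.6407, -0.1818, 0.1481]
orientation: [-3.046, -0.13, -0.673]
force: [5.5, 0.1, -6.2]
finger_gap: 0.0139
grasp_force: 6.0
tcp desk [ 0.1748 -0.0505  0.0585] rot err (norm. world) [-0.0003 -0.0005  0.    ] f desk [ 2.39 -0.41 -7.92] grip 5.994024574756622 16.775
```

```bash
python3 -m crank '[[0.011,0,-0.024,0,0,0],[-0.004,0.05,0,0,0,0],[-0.004,0.05,0,0,0,0],[0,0,0,0,0,0]]'
python3 - <<'E'
from h import *
rep(); snap('wrist','w7')
Q=(cloud('w7')[0]-DO)@DR; h=cloud('w7')[1].astype(int)
m=(h[...,0]>8)&(h[...,0]<25)&(h[...,1]>60)&(abs(Q[...,1])<.045)&(Q[...,0]<.15)&(Q[...,0]>.0)&(Q[...,2]>.035)&(Q[...,2]<.055); q=Q[m]
for a in(.03,.07,.10):
    r=q[abs(q[:,0]-a)<.005]; print(a,len(r),r[:,1].min() if len(r) else '',r[:,1].max() if len(r) else '')
j=Q[(abs(Q[...,2]-.028)<.003)&(Q[...,0]>.086)&(Q[...,0]<.13)&(Q[...,1]<-.0)&(Q[...,1]>-.08)]; print('jaw',np.percentile(j,[1,99],axis=0) if len(j) else 0)
E
```

```text
clock: 17.27
tcp_pos: [0.6405, -0.1785, 0.1481]
orientation: [-3.047, -0.13, -0.673]
force: [-1.5, -2.4, 2.6]
finger_gap: 0.014
grasp_force: 6.0
tcp desk [ 0.1748 -0.0472  0.0584] rot err (norm. world) [-0.     -0.0006 -0.    ] f desk [-0.43 -2.31  3.04] grip 6.001264080405235 17.275
0.03 0  
0.07 20 -0.0276446025277113 -0.02708699636312156
0.1 0  
jaw [[ 0.08612954 -0.04460356  0.02582326]
 [ 0.1297354  -0.02816161  0.02913457]]
```

View pics/w7.png

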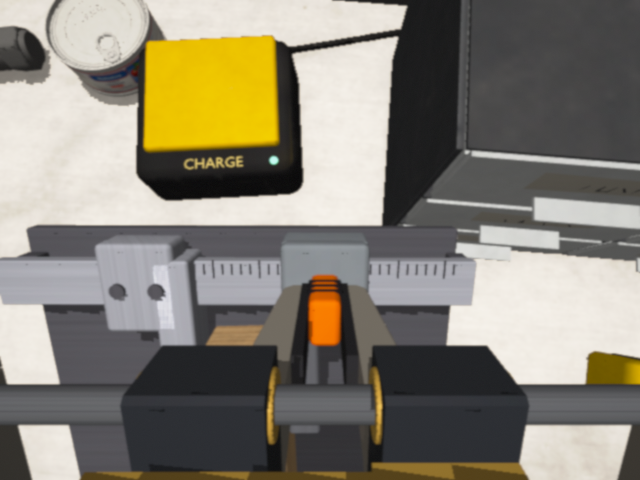

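The view shows the grip pinched at (324,310) and the block's far end almost against the fixed jaw at about (207,335). From here I'll take sub-millimetre steps and watch the force.

```bash
for i in 1; do python3 -m crank '[[-0.002,0.025,0,0,0,0],[0,0,0,0,0,0]]' >/dev/null; python3 -c "
from h import *
rep()"; python3 -m crank '[[-0.002,0.025,0,0,0,0],[0,0,0,0,0,0]]'>/dev/null; python3 -c "
from h import *
rep()"; python3 -m crank '[[-0.002,0.025,0,0,0,0],[0,0,0,0,0,0]]'>/dev/null; python3 -c "
from h import *
rep()"; done
```

```text
tcp desk [ 0.1748 -0.0463  0.0584] rot err (norm. world) [-0.0001 -0.0006 -0.0001] f desk [-0.58 -1.97  5.27] grip 6.002370044589043 17.575
tcp desk [ 0.1749 -0.0454  0.0583] rot err (norm. world) [-0.0002 -0.0006 -0.0001] f desk [-0.89 -3.05  6.38] grip 6.003147661685944 17.825
tcp desk [ 0.1749 -0.0447  0.0584] rot err (norm. world) [-0.0002 -0.0006 -0.0001] f desk [-0.87 -1.87  6.67] grip 6.0030291974544525 18.075
```

```bash
python3 -m crank '[[-0.002,0.025,0,0,0,0],[0,0,0,0,0,0]]' >/dev/null; python3 -c "
from h import *
rep()"; python3 -m crank '[[-0.001,0.015,0,0,0,0],[0,0,0,0,0,0]]'>/dev/null; python3 -c "
from h import *
rep()"
```

```text
tcp desk [ 0.1749 -0.0441  0.0584] rot err (norm. world) [-0.0001 -0.0006 -0.0001] f desk [-1.13 -1.57  6.48] grip 6.002696827054024 18.325
tcp desk [ 0.1749 -0.0437  0.0584] rot err (norm. world) [-0.0001 -0.0006 -0.    ] f desk [-0.69 -3.65  6.79] grip 6.002200618386269 18.575
```

```bash
python3 -m crank '[[-0.001,0.015,0,0,0,0],[0,0,0,0,0,0]]' >/dev/null; python3 -c "
from h import *
rep()"; python3 -m crank '[[0,0,0,0,0,0]]'>/dev/null; python3 -c "
from h import *
rep()"; python3 -m crank '[[-0.001,0.015,0,0,0,0],[0,0,0,0,0,0]]'>/dev/null; python3 -c "
from h import *
rep()"; python3 -m crank '[[0,0,0,0,0,0]]'>/dev/null; python3 -c "
from h import *
rep()"
```

```text
tcp desk [ 0.1749 -0.0434  0.0584] rot err (norm. world) [-0.0001 -0.0006 -0.    ] f desk [-1.74 -2.95  6.83] grip 6.002001687884331 18.825
tcp desk [ 0.1748 -0.0434  0.0583] rot err (norm. world) [-0.0001 -0.0006  0.    ] f desk [-0.8  -2.32  6.49] grip 6.001942455768585 18.95
tcp desk [ 0.1749 -0.043   0.0584] rot err (norm. world) [-0.     -0.0006  0.    ] f desk [-1.04 -2.57  6.81] grip 6.00165992975235 19.2
tcp desk [ 0.1749 -0.043   0.0584] rot err (norm. world) [-0.     -0.0006  0.0001] f desk [-1.08 -2.71  6.67] grip 6.001668199896812 19.325
```

```bash
python3 -m crank '[[-0.001,0.015,0,0,0,0],[0,0,0,0,0,0]]' >/dev/null; python3 -c "
from h import *
rep()"; python3 -m crank '[[0,0,0,0,0,0]]'>/dev/null; python3 -c "
from h import *
rep()"; python3 -m crank '[[-0.001,0.015,0,0,0,0],[0,0,0,0,0,0]]'>/dev/null; python3 -c "
from h import *
rep();snap('scene','s8');snap('side','d8');snap('wrist','w8')
P,H=cloud('w8');h=H.astype(int);Q=(P-DO)@DR
m=(h[...,0]>8)&(h[...,0]<25)&(h[...,1]>60)&(abs(Q[...,1])<.045)&(Q[...,0]<.16)&(Q[...,0]>.11)&(Q[...,2]>.035)&(Q[...,2]<.055);print('block',np.percentile(Q[m],[1,99],axis=0))
v,u=np.nonzero((abs(Q[...,2]-.028)<.004)&(Q[...,0]>.1)&(Q[...,0]<.15)&(Q[...,1]>0)&(Q[...,1]<.08));print('fixed',np.percentile(Q[v,u],[1,99],axis=0))
P,H=cloud('s8');h=H.astype(int);Q=(P-DO)@DR
m=(h[...,0]>8)&(h[...,0]<25)&(h[...,1]>60)&(abs(Q[...,1])<.045)&(Q[...,0]<.15)&(Q[...,0]>-.01)&(Q[...,2]>.04)&(Q[...,2]<.05);q=Q[m];print('scene block',np.percentile(q,[1,50,99],axis=0))
print(np.polyfit(q[:,0],q[:,1],1), cv2.minAreaRect(q[:,:2].astype(np.float32)))
im=np.load('pics/s8.npz')['im'][170:280,280:400,::-1]; cv2.imwrite('pics/c8.png',cv2.resize(im,None,fx=5,fy=5,interpolation=cv2.INTER_CUBIC))
"
```

```text
tcp desk [ 0.1749 -0.0427  0.0584] rot err (norm. world) [ 0.     -0.0006  0.0001] f desk [-0.26 -2.61  6.54] grip 6.001315042376518 19.575
tcp desk [ 0.1749 -0.0427  0.0584] rot err (norm. world) [-0.     -0.0006  0.0001] f desk [-0.58 -3.43  6.76] grip 6.001335605978966 19.7
tcp desk [ 0.1749 -0.0427  0.0584] rot err (norm. world) [ 0.0001 -0.0006  0.0002] f desk [-0.42 -2.95  6.15] grip 6.00056916475296 19.95Traceback (most recent call last):
  File "<string>", line 5, in <module>
    m=(h[...,0]>8)&(h[...,0]<25)&(h[...,1]>60)&(abs(Q[...,1])<.045)&(Q[...,0]<.16)&(Q[...,0]>.11)&(Q[...,2]>.035)&(Q[...,2]<.055);print('block',np.percentile(Q[m],[1,99],axis=0))
                                                                                                                                                ~~~~~~~~~~~~~^^^^^^^^^^^^^^^^^^^^
    return _quantile_unchecked(
        a, q, axis, out, overwrite_input, method, keepdims, weights)
    return _ureduce(a,
                    func=_quantile_ureduce_func,
    ...<5 lines>...
                    overwrite_input=overwrite_input,
                    method=method)
    r = func(a, **kwargs)
    result = _quantile(arr,
                       quantiles=q,
    ...<2 lines>...
                       out=out,
                       weights=wgt)
    slices_having_nans = np.isnan(arr[-1, ...])
                                  ~~~^^^^^^^^^
IndexError: index -1 is out of bounds for axis 0 with size 0
```

```bash
python3 -c "
from h import *
for f in('s8','d8','w8'):
    P,H=cloud(f);h=H.astype(int);Q=(P-DO)@DR
    m=(h[...,0]>8)&(h[...,0]<25)&(h[...,1]>60)&(abs(Q[...,1])<.045)&(Q[...,0]<.15)&(Q[...,0]>-.01)&(Q[...,2]>.04)&(Q[...,2]<.052);q=Q[m].astype(np.float32);print(f,len(q),np.percentile(q,[1,50,99],axis=0).round(4) if len(q) else '', cv2.minAreaRect(q[:,:2]) if len(q) else '')
im=np.load('pics/s8.npz')['im'][170:280,280:400,::-1]; cv2.imwrite('pics/c8.png',cv2.resize(im,None,fx=5,fy=5,interpolation=cv2.INTER_CUBIC))
rep()
"
```

```text
Traceback (most recent call last):
cv2.error: OpenCV(4.12.0) /io/opencv/modules/imgproc/src/convhull.cpp:143: error: (-215:Assertion failed) total >= 0 && (depth == CV_32F || depth == CV_32S) in function 'convexHull'
```

```bash
python3 -c "
from h import *
rep()
im=np.load('pics/s8.npz')['im'][170:280,280:400,::-1]; cv2.imwrite('pics/c8.png',cv2.resize(im,None,fx=5,fy=5,interpolation=cv2.INTER_CUBIC))
for f in('s8','d8','w8'):
    P,H=cloud(f);h=H.astype(int);Q=(P-DO)@DR
    m=(h[...,0]>8)&(h[...,0]<25)&(h[...,1]>60)&(abs(Q[...,1])<.045)&(Q[...,0]<.15)&(Q[...,0]>-.01)&(Q[...,2]>.04)&(Q[...,2]<.052);q=np.ascontiguousarray(Q[m][:,:2]).astype(np.float32);print(f,len(q))
    if len(q): print(np.percentile(q,[1,50,99],axis=0).round(4), cv2.minAreaRect(q))
"
```

```text
tcp desk [ 0.1749 -0.0427  0.0584] rot err (norm. world) [ 0.0001 -0.0006  0.0002] f desk [-1.22 -4.04  6.37] grip 6.000573635101318 20.1
s8 610
[[ 0.001  -0.0247]
 [ 0.068   0.0014]
 [ 0.1381  0.0242]] ((0.0701245367527008, -0.00021866895258426666), (0.14041104912757874, 0.05039748176932335), 1.4793611764907837)
d8 394
[[ 0.0049 -0.0185]
 [ 0.0754  0.0073]
 [ 0.141   0.0246]] ((0.07258058339357376, 0.00033399276435375214), (0.1390615850687027, 0.04884989932179451), 1.5996263027191162)
w8 175
[[ 0.072  -0.0255]
 [ 0.0837 -0.0242]
 [ 0.0972 -0.022 ]] ((0.08467129617929459, -0.023297611624002457), (0.027092719450592995, 0.0034594768658280373), 2.4478132724761963)
```

View pics/c8.png

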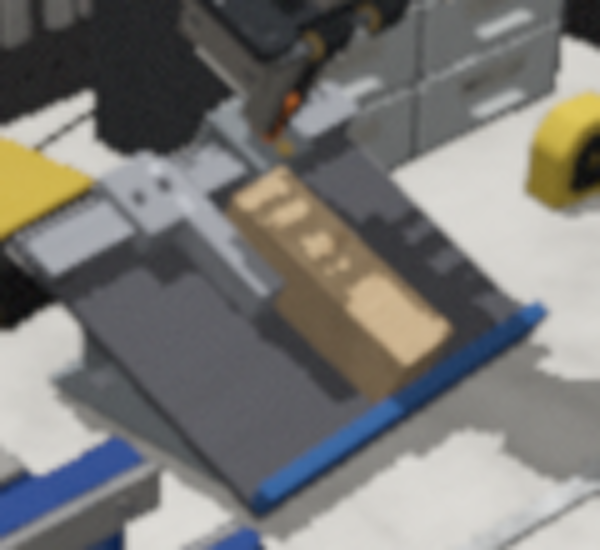

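The picture shows the block against the fixed jaw (edges near (275,290)) and its lower end at the ledge (410,390). The force is rising, so one or two small steps will seat it.

```bash
for k in 1 2 3; do python3 -c "
from h import *
rep()"; [ $k = 1 ] && python3 -m crank '[[-0.001,0.018,0,0,0,0],[0,0,0,0,0,0],[0,0,0,0,0,0]]' >/dev/null;  [ $k = 2 ] && python3 -m crank '[[-0.001,0.018,0,0,0,0],[0,0,0,0,0,0],[0,0,0,0,0,0]]' >/dev/null; done
```

```text
tcp desk [ 0.1749 -0.0427  0.0584] rot err (norm. world) [ 0.0001 -0.0006  0.0002] f desk [-1.22 -4.04  6.37] grip 6.000573635101318 20.1
tcp desk [ 0.1749 -0.0426  0.0584] rot err (norm. world) [ 0.0002 -0.0006  0.0003] f desk [ 0.16 -4.31  6.24] grip 6.000233441591263 20.475
tcp desk [ 0.1749 -0.0424  0.0584] rot err (norm. world) [ 0.0004 -0.0006  0.0005] f desk [-0.08 -5.19  5.92] grip 6.000564694404602 20.85
```

```bash
python3 -m crank '[[0,0,0,0,0,0],[0,0,0,0,0,0],[0,0,0,0,0,0],[0,0,0,0,0,0]]' 40
python3 -m crank '[[-0.35,-0.03,0.76,0,0,0],[-0.35,-0.03,0.76,0,0,0],[-0.35,-0.03,0.76,0,0,0],[-0.35,-0.03,0.76,0,0,0],[-1,0.3,0.4,0,0,0],[-1,0.3,0.4,0,0,0],[-1,0.3,0.4,0,0,0],[0,0,0,0,0,0]]'
python3 -m crank '[[-0.8,0,0.3,0,0,0],[-0.8,0,0.3,0,0,0],[0,0,0,0,0,0]]'
python3 - <<'E'
from h import *
rep(); snap('wrist','w9')
P,H=cloud('w9');h=H.astype(int);Q=(P-DO)@DR
m=(h[...,0]>8)&(h[...,0]<25)&(h[...,1]>60)&(abs(Q[...,1])<.045)&(Q[...,0]<.15)&(Q[...,0]>-.01)&(Q[...,2]>.04)&(Q[...,2]<.05);q=np.ascontiguousarray(Q[m][:,:2]).astype(np.float32)
print(len(q),np.percentile(q,[.5,50,99.5],axis=0).round(4), cv2.minAreaRect(q))
for s in((-.045,-.0225),(.02,.05)):
  for a in(.09,.105,.12,.135):
    j=Q[(abs(Q[...,2]-.028)<.003)&(abs(Q[...,0]-a)<.004)&(Q[...,1]>s[0])&(Q[...,1]<s[1])]; print(a,np.percentile(j[:,1],[3,97]).round(4) if len(j) else 0)
m=(h[...,0]>=2)&(h[...,0]<14)&(h[...,1]>190)&(Q[...,0]>.14)&(Q[...,0]<.21)&(Q[...,1]<-.02)&(Q[...,2]>.062)&(Q[...,2]<.07); print('grip top',Q[m].min(0),Q[m].max(0))
E
```

```text
clock: 21.35
tcp_pos: [0.6401, -0.1715, 0.1478]
orientation: [-3.046, -0.131, -0.672]
force: [-0.2, -0.5, 0.7]
finger_gap: 0.0398
grasp_force: 0.0
clock: 22.35
tcp_pos: [0.5068, -0.1494, 0.2751]
orientation: [-3.049, -0.128, -0.672]
force: [0.6, -0.4, 0.2]
finger_gap: 0.0398
grasp_force: 0.0
clock: 22.72
tcp_pos: [0.4639, -0.1485, 0.2814]
orientation: [-3.059, -0.132, -0.604]
force: [-0.0, 0.2, 0.3]
finger_gap: 0.0401
grasp_force: 0.0
tcp desk [ 0.0741 -0.0023  0.2525] rot err (norm. world) [ 0.     -0.0147 -0.0004] f desk [0.13 0.17 0.27] grip 0.0 22.725
6529 [[ 0.003  -0.0265]
 [ 0.0781 -0.0026]
 [ 0.1411  0.0209]] ((0.07141344249248505, -0.0030533745884895325), (0.13998724520206451, 0.045127324759960175), 2.532248020172119)
0.09 [-0.0423 -0.0264]
0.105 [-0.0419 -0.0251]
0.12 [-0.0413 -0.0248]
0.135 [-0.0398 -0.0244]
0.09 [0.0233 0.0423]
0.105 [0.0231 0.0416]
0.12 [0.0236 0.0421]
0.135 [0.0243 0.0415]
grip top [ 0.16475615 -0.04952249  0.06200435] [ 0.18575172 -0.03655239  0.06717235]
```

View pics/w9.png

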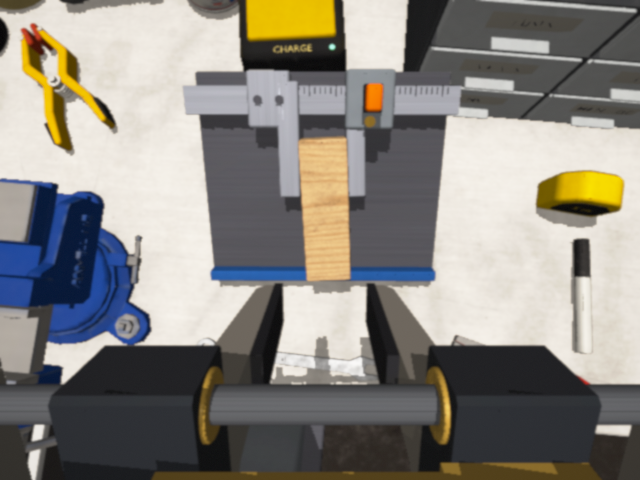

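The wrist view shows the block (columns 299–350, rows 138–280) turned about 2.5°, touching the fixed jaw only at its top end. I'll straddle its free lower end and close gently to square it up.

```bash
python3 -m crank '[[0,0,-0.4,0,-0.0037,0],[0,0,-0.4,0,-0.0037,0],[0,0,-0.4,0,-0.0037,0],[0,0,-0.4,0,-0.0036,0],[0,0,-0.4,0,0,0],[0,0,0,0,0,0]]' 78 5
python3 -c "
from h import *
rep([.036,.001,.09]);rep([.036,.001,.032])"
```

```text
clock: 23.52
tcp_pos: [0.4643, -0.1461, 0.2202]
orientation: [-3.036, -0.137, -0.674]
force: [-0.1, 0.2, -0.2]
finger_gap: 0.0776
grasp_force: 0.0
tcp desk [4.880e-02 1.000e-04 1.968e-01] rot err (norm. world) [-0.0028  0.0001 -0.0022] f desk [-0.2   0.24 -0.12] grip 0.0 23.525
to go rows [ 1.112  0.126 -3.405]
tcp desk [4.880e-02 1.000e-04 1.968e-01] rot err (norm. world) [-0.0028  0.0001 -0.0022] f desk [-0.2   0.24 -0.12] grip 0.0 23.525
to go rows [ 1.926  0.196 -5.157]
```

```bash
python3 -m crank '[[0.28,0.02,-0.85,0,0,0],[0.28,0.03,-0.85,0,0,0],[0.28,0.03,-0.85,0,0,0],[0.28,0.03,-0.85,0,0,0],[0,0,0,0,0,0],[0,0,0,0,0,0]]'
python3 -c "
from h import *
rep([.036,.001,.032])"
```

```text
clock: 24.28
tcp_pos: [0.4981, -0.1434, 0.1197]
orientation: [-3.039, -0.136, -0.677]
force: [0.3, -0.3, 0.3]
finger_gap: 0.078
grasp_force: 0.0
tcp desk [ 0.0369 -0.0001  0.0913] rot err (norm. world) [-0.0018  0.0005 -0.0017] f desk [ 0.35 -0.33  0.2 ] grip 0.0 24.275
to go rows [ 0.801  0.105 -1.806]
```

```bash
python3 -m crank '[[0.2,0.03,-0.45,-0.0018,0,-0.0017],[0.2,0.03,-0.45,0,0,0],[0.2,0.03,-0.45,0,0,0],[0.2,0.02,-0.45,0,0,0],[0,0,0,0,0,0],[0,0,0,0,0,0]]'
python3 -c "
from h import *
rep([.036,.001,.032])"
```

```text
clock: 25.02
tcp_pos: [0.5211, -0.1416, 0.0669]
orientation: [-3.048, -0.127, -0.678]
force: [-0.2, 0.5, 0.4]
finger_gap: 0.0778
grasp_force: 0.0
tcp desk [ 0.0356 -0.0003  0.0337] rot err (norm. world) [0.0003 0.0005 0.0009] f desk [0.02 0.54 0.46] grip 0.0 25.025
to go rows [ 0.033  0.045 -0.047]
```

```bash
python3 -m crank '[[0,0.045,0,0,0,-0.0005],[0,0,0,0,0,0],[0,0,0,0,0,0]]' 40 6
python3 -m crank '[[0,0,0,0,0,0],[0,0,0,0,0,0],[0,0,0,0,0,0]]'
python3 -c "
from h import *
rep([.036,.001,.032])"
python3 -m crank '[[0,0,0,0,0,0],[0,0,0,0,0,0],[0,0,0,0,0,0],[0,0,0,0,0,0]]' 75
python3 -m crank '[[-0.35,-0.03,0.76,0,0,0],[-0.35,-0.03,0.76,0,0,0],[-0.35,-0.03,0.76,0,0,0],[-0.35,-0.03,0.76,0,0,0],[-0.35,-0.03,0.76,0,0,0],[-0.35,-0.03,0.76,0,0,0],[-0.3,0,0.3,0,0,0],[0,0,0,0,0,0]]'
cat > chk.py <<'E'
from h import *
import sys
f=sys.argv[1]; rep(); snap('wrist',f)
P,H=cloud(f);h=H.astype(int);Q=(P-DO)@DR
m=(h[...,0]>8)&(h[...,0]<25)&(h[...,1]>60)&(abs(Q[...,1])<.045)&(Q[...,0]<.15)&(Q[...,0]>-.01)&(Q[...,2]>.04)&(Q[...,2]<.05);q=np.ascontiguousarray(Q[m][:,:2]).astype(np.float32)
print(len(q),np.percentile(q,[.5,50,99.5],axis=0).round(4), cv2.minAreaRect(q))
for s in((-.05,-.0225),(.02,.05)):
  for a in(.09,.105,.12,.135):
    j=Q[(abs(Q[...,2]-.028)<.003)&(abs(Q[...,0]-a)<.004)&(Q[...,1]>s[0])&(Q[...,1]<s[1])]; print(a,np.percentile(j[:,1],[3,97]).round(4) if len(j) else 0)
m=(h[...,0]>=2)&(h[...,0]<14)&(h[...,1]>190)&(Q[...,0]>.14)&(Q[...,0]<.21)&(Q[...,1]<-.02)&(Q[...,2]>.062)&(Q[...,2]<.07); print('grip top',Q[m].min(0),Q[m].max(0))
E
python3 chk.py w10
```

```text
clock: 25.4
tcp_pos: [0.5207, -0.14, 0.066]
orientation: [-3.049, -0.126, -0.676]
force: [-1.1, -1.3, -0.1]
finger_gap: 0.05
grasp_force: 0.6
clock: 25.78
tcp_pos: [0.5205, -0.1404, 0.0658]
orientation: [-3.049, -0.125, -0.675]
force: [-4.4, -3.3, 4.5]
finger_gap: 0.045
grasp_force: 6.0
tcp desk [0.0346 0.001  0.033 ] rot err (norm. world) [ 0.0006 -0.0001  0.0013] f desk [-2.27 -2.88  6.07] grip 6.003170013427734 25.775
to go rows [ 0.055  0.004 -0.01 ]
clock: 26.28
tcp_pos: [0.521, -0.1393, 0.0659]
orientation: [-3.047, -0.127, -0.676]
force: [-0.6, 0.2, 0.3]
finger_gap: 0.0747
grasp_force: 0.0
clock: 27.28
tcp_pos: [0.4487, -0.1456, 0.2119]
orientation: [-3.049, -0.124, -0.677]
force: [-0.4, 0.3, -0.3]
finger_gap: 0.0748
grasp_force: 0.0
tcp desk [0.0311 0.002  0.1958] rot err (norm. world) [0.0004 0.0002 0.0014] f desk [-0.46  0.37 -0.15] grip 0.0 27.275
9765 [[ 0.0021 -0.0219]
 [ 0.0772  0.0003]
 [ 0.1397  0.0224]] ((0.0705588087439537, 0.00023245997726917267), (0.04510236904025078, 0.13870763778686523), 89.91893768310547)
0.09 [-0.0405 -0.0239]
0.105 [-0.0409 -0.0244]
0.12 [-0.0404 -0.0241]
0.135 [-0.0398 -0.0239]
0.09 [0.0243 0.0417]
0.105 [0.0239 0.0419]
0.12 [0.0243 0.0421]
0.135 [0.024  0.0416]
grip top [ 0.16448042 -0.05029641  0.06202446] [ 0.18580154 -0.0373273   0.06675458]
```

```bash
python3 -c "
from cell import arm
print(arm.finish_job())"
```

```text
the job is handed in; nothing more can be done
None
```

I handed the job in at about 27 s; no verdict came back. By my last wrist-camera measurements the block lies square on the slope with its lower end at the ledge, held between both jaws at an opening of about 44–45 mm. The jaw looked square, the arm was clear, and nothing I saw suggested the tape measure, marker or spanner had moved.

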